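# Put the stereo microscope's accessories away by kind

### The job

Put the microscope's loose accessories away by kind: the two eyepieces into the blue tray and the two auxiliary lenses into the red tray, one to each bay, and the camera into the green tray. They are optics, so set each one down gently, never drop it, and leave all of them standing upright and flat on the tray floor. The mains plug adapter and the glass sample dish are not part of the set: leave them where they are.

Things in the scene. Friction and masses are not known exactly. Their poses are not given: they have to be found in the camera images.
- eyepiece_a_center (a point): Wide-field microscope eyepiece standing on its wide end, black with a thin yellow band and a bright steel sleeve with dark glass on top: rubber foot 42 mm across and 8 mm high, black body 38 mm across from 8 to 34 mm up, steel sleeve 30 mm across from 34 to 58 mm up; about 90 g. Easily gripped round the black body. This point is its centre, 29 mm above its underside, z up. One of two alike.
- eyepiece_b_center (a point): Wide-field microscope eyepiece standing on its wide end, black with a thin yellow band and a bright steel sleeve with dark glass on top: rubber foot 42 mm across and 8 mm high, black body 38 mm across from 8 to 34 mm up, steel sleeve 30 mm across from 34 to 58 mm up; about 90 g. Easily gripped round the black body. This point is its centre, 29 mm above its underside, z up. One of two alike.
- lens_a_center (a point): Auxiliary objective lens standing flat, a squat black ribbed ring with a brass thread and a broad blue-tinted glass on top: body 54 mm across and 29 mm high, brass thread 49 mm across above it, 36 mm high in all; about 120 g. This point is its centre, 18 mm above its underside, z up. One of two alike.
- lens_b_center (a point): Auxiliary objective lens standing flat, a squat black ribbed ring with a brass thread and a broad blue-tinted glass on top: body 54 mm across and 29 mm high, brass thread 49 mm across above it, 36 mm high in all; about 120 g. This point is its centre, 18 mm above its underside, z up. One of two alike.
- camera_center (a point): Teal microscope camera, a square metal block 42 x 42 mm and 42 mm high standing on its back, with a steel mount ring (30 mm across, 10 mm high) on top, 52 mm high in all; about 110 g. This point is its centre, 26 mm above its underside, on the ring's axis; x and y are square to the block's sides, z up.
- tray_blue: Blue tray for eyepieces. Fixed to the desk, 160 x 120 mm outside (along its own x and y), walls 4 mm thick and 18 mm high; one cross wall (4 mm, 16 mm high) in the middle parts it into two equal bays side by side along its x, each 74 mm (x) by 112 mm (y) inside, with centres at 39 mm to either side of the middle along x. Flat floor with pale foam, 5 mm above the underside. Origin: centre of the underside, at desk height (the work mat is 3 mm thick), z up.
- tray_red: Red tray for auxiliary lenses. Fixed to the desk, 160 x 120 mm outside (along its own x and y), walls 4 mm thick and 18 mm high; one cross wall (4 mm, 16 mm high) in the middle parts it into two equal bays side by side along its x, each 74 mm (x) by 112 mm (y) inside, with centres at 39 mm to either side of the middle along x. Flat floor with pale foam, 5 mm above the underside. Origin: centre of the underside, at desk height (the work mat is 3 mm thick), z up.
- tray_green: Green tray for the camera: a single bay. Fixed to the desk, 116 x 120 mm outside (along its own x and y), walls 4 mm thick and 18 mm high, inside 108 x 112 mm. Flat floor with pale foam, 5 mm above the underside. Origin: centre of the underside, at desk height, z up.
- adapter_center (a point): Black mains plug adapter lying on the mat, 36 x 62 mm and 26 mm high, with two 18 mm steel pins along its +y; not to be moved. This point is the centre of the block, 13 mm above its underside.
- dish: Round glass sample dish, 56 mm across and 13 mm high, with a dark red sample disc in it, on the mat; not to be moved. Origin: centre of its underside.

How it is judged (in metres and radians):
At the end, for the whole second after the job is handed in: Eyepieces in the blue tray, lenses in the red, one to each bay (within 18 and 12 mm of the bay centre across, 37 and 31 mm along); camera in the green tray (within 35 and 37 mm of its centre); each upright within 0.12 rad, underside within 4 mm of the tray floor, at rest ((((x of eyepiece_a_center in the frame of tray_blue between 0.021 and 0.057 m and y of eyepiece_a_center in the frame of tray_blue between -0.037 and 0.037 m and z of eyepiece_a_center in the frame of tray_blue between 0.03 and 0.038 m and angle between eyepiece_a_center's own z axis and vertical below 0.12 rad and linear speed of eyepiece_a below 0.02 m/s) and (x of eyepiece_b_center in the frame of tray_blue between -0.057 and -0.021 m and y of eyepiece_b_center in the frame of tray_blue between -0.037 and 0.037 m and z of eyepiece_b_center in the frame of tray_blue between 0.03 and 0.038 m and angle between eyepiece_b_center's own z axis and vertical below 0.12 rad and linear speed of eyepiece_b below 0.02 m/s)) or ((x of eyepiece_a_center in the frame of tray_blue between -0.057 and -0.021 m and y of eyepiece_a_center in the frame of tray_blue between -0.037 and 0.037 m and z of eyepiece_a_center in the frame of tray_blue between 0.03 and 0.038 m and angle between eyepiece_a_center's own z axis and vertical below 0.12 rad and linear speed of eyepiece_a below 0.02 m/s) and (x of eyepiece_b_center in the frame of tray_blue between 0.021 and 0.057 m and y of eyepiece_b_center in the frame of tray_blue between -0.037 and 0.037 m and z of eyepiece_b_center in the frame of tray_blue between 0.03 and 0.038 m and angle between eyepiece_b_center's own z axis and vertical below 0.12 rad and linear speed of eyepiece_b below 0.02 m/s))) and (((x of lens_a_center in the frame of tray_red between 0.027 and 0.051 m and y of lens_a_center in the frame of tray_red between -0.031 and 0.031 m and z of lens_a_center in the frame of tray_red between 0.019 and 0.027 m and angle between lens_a_center's own z axis and vertical below 0.12 rad and linear speed of lens_a below 0.02 m/s) and (x of lens_b_center in the frame of tray_red between -0.051 and -0.027 m and y of lens_b_center in the frame of tray_red between -0.031 and 0.031 m and z of lens_b_center in the frame of tray_red between 0.019 and 0.027 m and angle between lens_b_center's own z axis and vertical below 0.12 rad and linear speed of lens_b below 0.02 m/s)) or ((x of lens_a_center in the frame of tray_red between -0.051 and -0.027 m and y of lens_a_center in the frame of tray_red between -0.031 and 0.031 m and z of lens_a_center in the frame of tray_red between 0.019 and 0.027 m and angle between lens_a_center's own z axis and vertical below 0.12 rad and linear speed of lens_a below 0.02 m/s) and (x of lens_b_center in the frame of tray_red between 0.027 and 0.051 m and y of lens_b_center in the frame of tray_red between -0.031 and 0.031 m and z of lens_b_center in the frame of tray_red between 0.019 and 0.027 m and angle between lens_b_center's own z axis and vertical below 0.12 rad and linear speed of lens_b below 0.02 m/s))) and x of camera_center in the frame of tray_green between -0.035 and 0.035 m and y of camera_center in the frame of tray_green between -0.037 and 0.037 m and z of camera_center in the frame of tray_green between 0.027 and 0.035 m and angle between camera_center's own z axis and vertical below 0.12 rad and linear speed of camera below 0.02 m/s); the robot touches nothing.
It fails at once if an eyepiece, a lens or the camera is dropped from more than about 2 cm or sent flying: faster than 0.6 m/s while no finger holds it ((contact force between the fingers and eyepiece_a below 0.02 N and linear speed of eyepiece_a above 0.6 m/s) or (contact force between the fingers and eyepiece_b below 0.02 N and linear speed of eyepiece_b above 0.6 m/s) or (contact force between the fingers and lens_a below 0.02 N and linear speed of lens_a above 0.6 m/s) or (contact force between the fingers and lens_b below 0.02 N and linear speed of lens_b above 0.6 m/s) or (contact force between the fingers and camera below 0.02 N and linear speed of camera above 0.6 m/s)).
It fails at once if the mains plug adapter is moved by more than 25 mm (distance of adapter_center from where it was at the start of the episode above 0.025 m).
It fails at once if the glass sample dish is moved by more than 25 mm (distance of dish from where it was at the start of the episode above 0.025 m).
It also fails if it takes over 128 s, if anything falls off the work surface, if the arm or the gripper's body presses on something with over 40 N, if the wrist force passes 120 N, or if a joint passes its speed limit or range.

### The arm

A 6-joint arm with a two-finger parallel gripper is mounted at the origin on the work surface. World frame = base frame: x ahead of the robot, y to its left, z up, the work surface at z = 0. Lengths are in mm, angles in rad, forces in N, time in s.
With the tool pointing down it reaches from about 350 to 975 mm from the base axis. Payload 7.1 kg.
Tool frame: the origin (TCP) lies midway between the tips of the shut fingers; the grasp point (between the pads) lies 19 mm behind it (ctrl.grasp_offset is the distance from the TCP to the grasp point, in mm); z points along the fingers, y is the line along which they close (so a half turn about z gives the same grasp; the last joint's range is limited). The gripper opens to 88 mm and grips with 3 to 60 N. Pads are 20 mm wide; open, the fingers measure 115 mm over their backs; the gripper's body (75 mm by 178 mm) begins 61 mm behind the grasp point.
Start: joints at [-1.284, 0.423, 1.63, -0, 1.089, -0.019], TCP at [188.178, -595.981, 222.675] pointing down, gripper open.
Joint ranges: [-3, 3], [-0.9, 2.11], [0.09, 2.58], [-1.31, 4.45], [0.11, 2.69], [-2.54, 2.54]. Speed limits (rad/s): [2.39, 2.39, 3.01, 3.14, 3.14, 3.14].

### API

Orientations are given as a rotation vector (axis times angle).
In Python, from workcell import sensors, viewer, ctrl gives the robot as it stands. The module is installed in compiled form; this text tells all that it offers.
- The arm moves only by the shell command python3 -m handwheel 'ROWS'. ROWS is JSON, a list of rows, each a list of 7 numbers: the shift along the tool's x, y, z in mm, then the turn, a rotation vector about the tool's x, y, z in rad, then the closure, from 0 (fully open) to 1 (shut). In form: [[x, y, z, rx, ry, rz, jaw], ...]. A call has 1 to 10 rows; each row shifts and turns the commanded pose from where the row before left it, along the tool's axes as they then stand; what a row does not reach is not made up. A row lasts 1/8 s, in which the tool goes at most 62.5 mm and 10.7 degrees, less where a joint would pass 70% of its speed; a pose out of reach is approached as far as the arm can. A call is refused whole if a number of a shift passes 62.5 or a number of a turn 0.188, either way. A call with a gripper value outside its range is refused whole. The fingers move at their own pace and stop on an object; the grip force is fixed at half the most. Time passes only in rows, so rows that do not move let the fingers close. It gives the time, the measured TCP pose, the force, the opening and the grip force at its end, in the units of the state.
- sensors.get_obs(): the state, without advancing time (a new reading comes with each control period).
- viewer.get_image(name): name is "scene" or "top" or "wrist"; returns a dict with "frame" (420x560x3 uint8, blue, green, red), "fov_y" (degrees; the focal length in pixels is half the picture's height over the tangent of half this angle, whatever the lens; pixels are square), "cx", "cy" (the principal point, pixels), "R" (3x3) and "t" (3): a world point X has camera coordinates R X + t. Camera axes: x right, y down, z forward; pixel columns grow to the right and rows downward; lengths in mm; the calibration is good to about 2 mm. A picture is of the moment at which its call begins. There is no depth.
- ctrl.close_job(): hands the job in; it is judged then, once.
The state is a dict: "t": time; "qpos": joint angles; "qvel": joint speeds; "joint_torque": joint torques, N m; "ee_pos": TCP position; "orientation": TCP orientation; "ft_force": force on the tool from outside, world axes, zero at the start; "moment": the same for the moment, N m; "width": finger opening in mm; "grasp_force": force on a finger pad.
Only numpy, scipy, OpenCV 4.12 (cv2) and the standard library are available. Lean on these libraries where they do the work, as an engineer would, in place of code of your own. Each camera call takes 0.05 s, during which the arm holds its last target. There are 200 camera calls.

## Working session

There is one attempt and no reset: what is moved stays moved. The work goes in short steps, Python scripts to look and compute and a shell command to move; the robot and the scene stay as the last step left them, time stands still between calls to the robot, and variables do not carry over. Pictures are saved under pics/ and viewed, at most 14 in all, crops included, and the job is handed in when it is done.

```bash
mkdir -p pics
python3 - <<'E'
from workcell import sensors, viewer
import cv2,json
for n in ("top","scene"):
    d=viewer.get_image(n); cv2.imwrite(f"pics/{n}0.png",d["frame"]); print(n,d["fov_y"],d["cx"],d["cy"],d["R"],d["t"])
o=sensors.get_obs(); print(o)
E
```

```text
top 54.004955534054346 278.5153769167717 212.95285481352087 [[ 0.01952909 -0.99977843 -0.00785485]
 [-0.99750854 -0.01895087 -0.06795275]
 [ 0.06778884  0.00916233 -0.99765762]] [  -5.1040632   500.95660008 1175.62149588]
scene 51.92295365722632 281.7540324137888 209.00947844183648 [[ 0.35328469  0.93543211  0.01251823]
 [ 0.6125629  -0.22119161 -0.75884186]
 [-0.70707611  0.27575541 -0.65115461]] [-161.56056579 -258.0473939  1546.7779788 ]
{'t': 0.1, 'qpos': array([-1.28403175e+00,  4.23724853e-01,  1.63060131e+00,  2.72474102e-05,
        1.08855772e+00, -1.89973545e-02]), 'qvel': array([ 1.91054153e-03, -3.08134671e-03, -1.84635509e-03,  2.50216012e-03,
       -1.04246723e-04,  7.34641793e-05]), 'joint_torque': array([-9.21277433e-05, -5.45617425e+01, -2.74324644e+01,  6.45330409e-02,
        1.87551597e-02, -1.27593245e-05]), 'ee_pos': array([ 188.03418135, -595.53794632,  222.00893992]), 'orientation': array([-3.10368561e+00, -4.78205959e-01,  2.33078018e-04]), 'ft_force': array([ 0.0355673 , -0.21522624,  0.02000553]), 'moment': array([-0.01095442, -0.01660864,  0.00405705]), 'grasp_force': 0.0, 'width': 88.11848967146341}
```

View pics/top0.png

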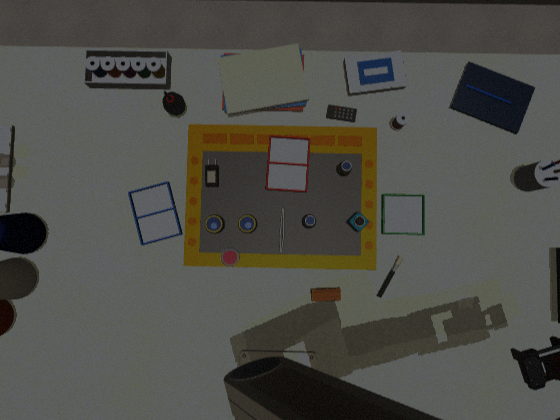

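View pics/scene0.png

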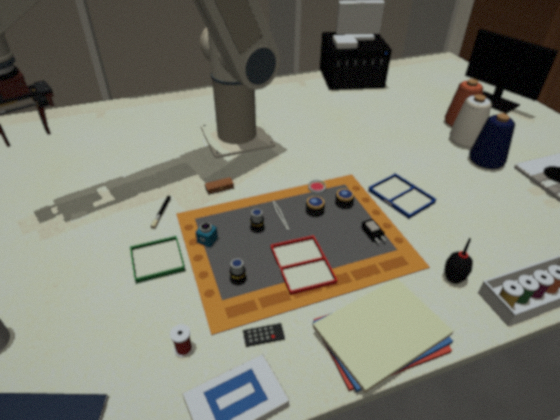

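Top view: lenses about (215,224) and (247,224), eyepieces (309,221) and (345,168), camera (357,221), blue tray (155,213), red (288,164), green (403,214), adapter (212,175), dish (230,257). Next, enlarged crops.

Run:
```python
import cv2
f=cv2.imread("pics/top0.png")
f=cv2.convertScaleAbs(f,alpha=1.8)
for n,x in (("cL",120),("cR",270)):
    cv2.imwrite(f"pics/{n}.png",cv2.resize(f[130:250,x:x+160],None,fx=5,fy=5,interpolation=cv2.INTER_CUBIC))
```

```text
(no output)
```

View pics/cL.png

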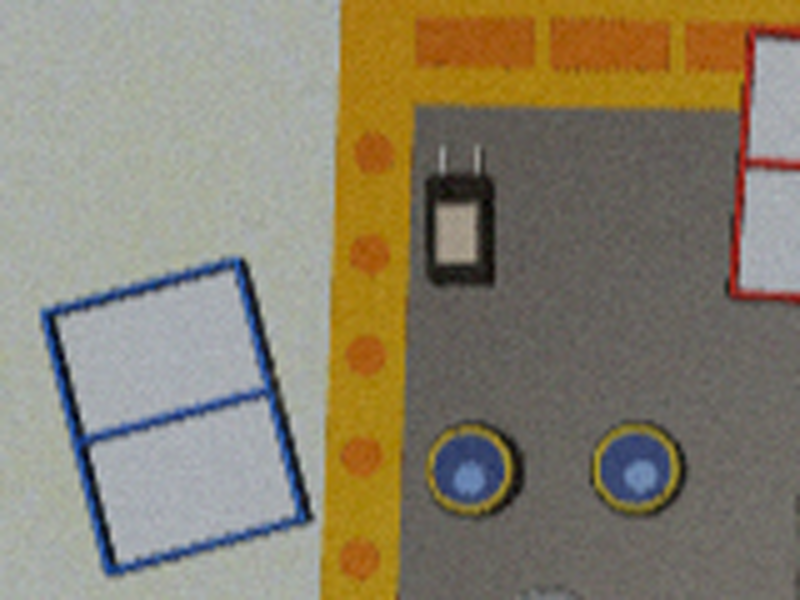

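View pics/cR.png

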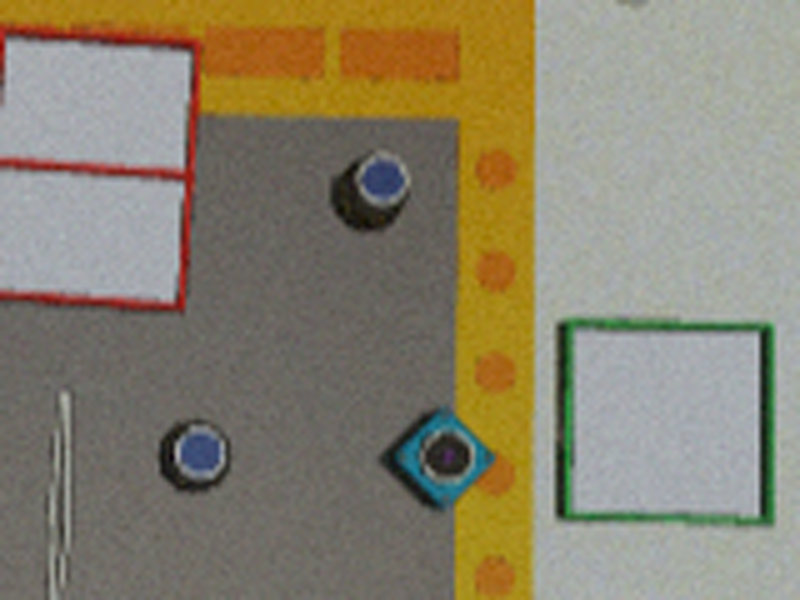

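Left crop (5x, offset 120,130): lens tops at (471,468) and (637,468), blue rim corners (43,311),(240,260),(310,518),(110,574). Right crop (offset 270,130): eyepiece tops (201,453) and (382,180), camera ring (447,456), with block corners at (444,407),(496,458),(446,508),(392,455). Red and green rims are also clear.

```bash
cat > h.py <<'E'
import numpy as np
R=np.array([[ 0.01952909,-0.99977843,-0.00785485],[-0.99750854,-0.01895087,-0.06795275],[0.06778884,0.00916233,-0.99765762]])
t=np.array([-5.1040632,500.95660008,1175.62149588])
f=210/np.tan(np.radians(54.004955534054346/2)); cx,cy=278.515,212.953
def back(u,v,z,R=R,t=t,f=f,cx=cx,cy=cy):
    C=-R.T@t; d=R.T@np.array([(u-cx)/f,(v-cy)/f,1]); return C+d*(z-C[2])/d[2]
E
python3 - <<'E'
from h import *
def P(off,p,z): return back(off+p[0]/5-.4,130+p[1]/5-.4,z)[:2]
np.set_printoptions(precision=1,suppress=True)
for n,o,p,z in (("lensL",120,(471,468),39),("lensR",120,(637,468),39),("eyeNear",270,(201,453),61),("eyeFar",270,(382,180),61),("cam",270,(447,456),55),("adapter",120,(460,230),29)): print(n,P(o,p,z))
def poly(n,o,ps,z):
    c=np.array([P(o,p,z) for p in ps]); e=np.roll(c,-1,0)-c
    print(n,c.mean(0),"sides",np.linalg.norm(e,axis=1),"ang",np.degrees(np.arctan2(e[:,1],e[:,0])))
poly("cam",270,[(444,407),(496,458),(446,508),(392,455)],45)
poly("blue",120,[(43,311),(240,260),(310,518),(110,574)],18)
poly("red",270,[(-2,27),(200,42),(182,309),(-17,296)],18)
poly("green",270,[(560,320),(773,325),(772,522),(560,518)],18)
from scipy.spatial.transform import Rotation as Ro
print(Ro.from_rotvec([-3.10368561,-.478205959,0]).as_matrix())
E
```

```text
lensL [466.8 187.5]
lensR [468.6  93.2]
eyeNear [479.4 -83.3]
eyeFar [ 634.7 -182.6]
cam [ 480.7 -221.1]
adapter [604.5 199.7]
cam [ 480.6 -221.5] sides [40.8 40.1 42.3 40.2] ang [-133.8  135.8   46.3  -46.4]
blue [495.  363.3] sides [118.2 156.3 119.5 158.5] ang [ -74.3 -162.8  106.8   16.7]
red [646.8 -19.5] sides [118.6 157.6 115.7 158.8] ang [-93.3 177.   87.3  -1.9]
green [ 505.3 -354.1] sides [123.  113.9 121.6 114.5] ang [-90.3 179.5  90.    0.1]
[[ 1.   0.3 -0. ]
 [ 0.3 -1.   0. ]
 [ 0.  -0.  -1. ]]
```

Sizes and heights check out. First rotate to world-aligned yaw (tool x = world x, tool y = −world y), then go over the near eyepiece.

```bash
cat > d.py <<'E'
import sys,numpy as np
from workcell import sensors
from scipy.spatial.transform import Rotation as Ro
o=sensors.get_obs(); R=Ro.from_rotvec(o["orientation"]).as_matrix()
print("t",round(o["t"],2),"pos",o["ee_pos"].round(1),"yaw",round(float(np.arctan2(R[1,0],R[0,0])),3),"tilt",R[:2,2].round(3),"w",round(float(o["width"]),1),"F",round(float(o["grasp_force"]),1))
if len(sys.argv)>3: print("tool delta",(R.T@(np.array(sys.argv[1:4],float)-o["ee_pos"])).round(1))
E
python3 -m handwheel '[[0,0,0,0,0,0.153,0],[0,0,0,0,0,0.153,0],[21,-36,8,0,0,0,0],[21,-36,8,0,0,0,0],[21,-36,8,0,0,0,0],[21,-36,8,0,0,0,0],[21,-36,8,0,0,0,0],[21,-36,8,0,0,0,0],[21,-36,8,0,0,0,0],[21,-36,8,0,0,0,0]]'
python3 -m handwheel '[[21,-36,8,0,0,0,0],[21,-36,8,0,0,0,0],[21,-36,8,0,0,0,0],[21,-36,8,0,0,0,0],[21,-36,8,0,0,0,0],[15,-30,8,0,0,0,0],[0,0,0,0,0,0,0],[0,0,0,0,0,0,0]]'
python3 d.py 479.4 -83.3 100
```

```text
t: 1.35
ee_pos: [356.6, -306.7, 158.3]
orientation: [-3.141, 0.001, 0.0]
ft_force: [0.2, -0.2, -0.7]
width: 87.8
grasp_force: 0.0
t: 2.35
ee_pos: [475.8, -98.3, 110.6]
orientation: [3.142, 0.0, -0.001]
ft_force: [-0.2, -0.0, 0.1]
width: 87.7
grasp_force: 0.0
t 2.35 pos [475.8 -98.3 110.6] yaw 0.0 tilt [-0.001 -0.   ] w 87.7 F 0.0
tool delta [  3.6 -15.   10.6]
```

```bash
python3 -m handwheel '[[3.6,-15,0,0,0,0,0],[0,0,0,0,0,0,0],[0,0,0,0,0,0,0]]'
python3 - <<'E'
from workcell import viewer,sensors
import cv2,numpy as np
d=viewer.get_image("wrist"); f=cv2.convertScaleAbs(d["frame"],alpha=1.6)
F=210/np.tan(np.radians(d["fov_y"]/2))
o=sensors.get_obs()["ee_pos"]
for X in ([479.4,-83.3,61],[o[0],o[1],61],[468.6,93.2,39]):
    c=d["R"]@np.array(X)+d["t"]; u=c[:2]/c[2]*F+[d["cx"],d["cy"]]; print(X,u.round(1)); cv2.drawMarker(f,tuple(int(i) for i in u),(0,0,255),0,12)
np.savez("w.npz",**{k:d[k] for k in("R","t","cx","cy")},F=F)
cv2.imwrite("pics/w1.png",f)
E
```

```text
t: 2.72
ee_pos: [479.8, -83.2, 110.8]
orientation: [3.142, -0.0, 0.0]
ft_force: [0.1, -0.2, -0.7]
width: 87.6
grasp_force: 0.0
[479.4, -83.3, 61] [276.3 226.6]
[np.float64(479.79588384518894), np.float64(-83.26755278824206), 61] [276.3 226. ]
[468.6, 93.2, 39] [ 33.9 231.2]
```

View pics/w1.png

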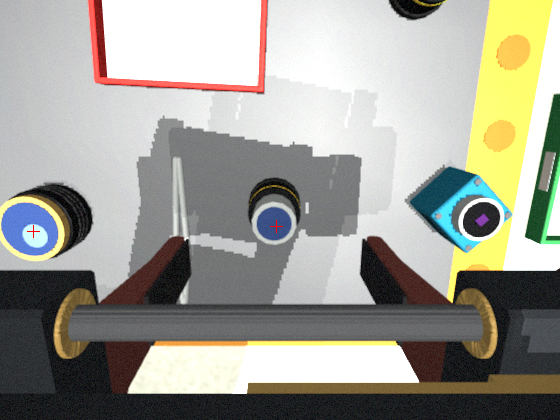

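The wrist view shows the eyepiece top at (274,224) against a predicted (276,227), and the lens matches as well. Measurements are good to about 1–2 mm, so I'll descend and grip.

```bash
python3 -m handwheel '[[0,0,25,0,0,0,0],[0,0,25,0,0,0,0],[0,0,25,0,0,0,0],[0,0,15,0,0,0,0],[0,0,7.5,0,0,0,0],[0,0,0,0,0,0,0],[0,0,0,0,0,0,0.7],[0,0,0,0,0,0,0.7],[0,0,0,0,0,0,0.7],[0,0,0,0,0,0,0.7]]'; python3 -m handwheel '[[0,0,0,0,0,0,0.7],[0,0,0,0,0,0,0.7],[0,0,0,0,0,0,0.7]]'
```

```text
t: 4.03
ee_pos: [480.0, -83.0, 13.4]
orientation: [3.142, -0.0, 0.001]
ft_force: [0.5, -0.6, 0.5]
width: 51.6
grasp_force: 0.0
t: 4.4
ee_pos: [479.9, -83.0, 13.2]
orientation: [-3.142, 0.0, 0.0]
ft_force: [-0.4, 0.5, 2.4]
width: 37.2
grasp_force: 30.0
```

```bash
python3 -m handwheel '[[0,0,-12,0,0,0,0.7],[0,0,-25,0,0,0,0.7],[0,0,-25,0,0,0,0.7],[0,0,-25,0,0,0,0.7],[0,-15,0,0,0,0,0.7],[-2,-30,0,0,0,0,0.7],[-2,-40,0,0,0,0,0.7],[-2,-40,0,0,0,0,0.7],[-2,-40,0,0,0,0,0.7],[-2,-40,0,0,0,0,0.7]]'; python3 -m handwheel '[[-2,-40,0,0,0,0,0.7],[-2,-40,0,0,0,0,0.7],[-2,-40,0,0,0,0,0.7],[-2,-40,0,0,0,0,0.7],[-2,-30,0,0,0,0,0.7],[-2,-25,0,0,0,0,0.7],[-2,-15,0,0,0,0,0.7],[0,0,0,0,0,0,0.7],[0,0,0,0,0,0,0.7]]'; python3 d.py 457.6 352.1 15.5
```

```text
t: 5.65
ee_pos: [468.7, 123.9, 99.3]
orientation: [3.141, 0.0, -0.002]
ft_force: [0.2, 0.9, -0.9]
width: 37.6
grasp_force: 30.0
t: 6.78
ee_pos: [455.5, 351.2, 99.8]
orientation: [3.141, -0.001, -0.001]
ft_force: [-0.1, -0.4, -1.1]
width: 37.3
grasp_force: 30.0
t 6.78 pos [455.5 351.2  99.8] yaw -0.0 tilt [-0.001 -0.001] w 37.3 F 30.0
tool delta [ 2.1 -1.  84.3]
```

```bash
python3 -m handwheel '[[2,-1,25,0,0,0,0.7],[0,0,25,0,0,0,0.7],[0,0,18,0,0,0,0.7],[0,0,8,0,0,0,0.7],[0,0,4,0,0,0,0.7],[0,0,2,0,0,0,0.7],[0,0,2,0,0,0,0.7],[0,0,0,0,0,0,0.7],[0,0,0,0,0,0,0.7]]'; python3 d.py
```

```text
t: 7.9
ee_pos: [458.1, 353.1, 16.4]
orientation: [-3.141, 0.0, -0.001]
ft_force: [0.2, -0.2, -1.5]
width: 36.9
grasp_force: 30.0
t 7.9 pos [458.1 353.1  16.4] yaw -0.0 tilt [0. 0.] w 36.9 F 30.0
```

```bash
python3 -m handwheel '[[0,0,1,0,0,0,0.7],[0,0,0,0,0,0,0.3],[0,0,0,0,0,0,0.3],[0,0,0,0,0,0,0.3],[0,0,0,0,0,0,0.3],[0,0,-10,0,0,0,0.3],[0,0,-25,0,0,0,0.3],[0,0,-25,0,0,0,0.3],[0,0,-25,0,0,0,0.3],[0,20,0,0,0,0,0.1]]'; python3 -m handwheel '[[2,40,0,0,0,0,0.1],[2,40,0,0,0,0,0.1],[2,40,0,0,0,0,0.1],[2,25,0,0,0,0,0.1],[0,0,0,0,0,0,0.1],[0,0,0,0,0,0,0.1]]'; python3 d.py 466.8 187.5 8
```

```text
t: 9.15
ee_pos: [459.4, 334.1, 102.4]
orientation: [-3.139, -0.002, -0.007]
ft_force: [-0.8, 0.4, -0.2]
width: 68.1
grasp_force: 0.0
t: 9.9
ee_pos: [465.6, 187.7, 99.8]
orientation: [3.141, -0.001, -0.001]
ft_force: [-0.1, 0.6, -0.4]
width: 78.7
grasp_force: 0.0
t 9.9 pos [465.6 187.7  99.8] yaw -0.001 tilt [-0.001 -0.   ] w 78.7 F 0.0
tool delta [ 1.2  0.2 91.8]
```

```bash
python3 -m handwheel '[[1.2,0,25,0,0,0,0.1],[0,0,25,0,0,0,0.1],[0,0,25,0,0,0,0.1],[0,0,12,0,0,0,0.1],[0,0,5,0,0,0,0.1],[0,0,0,0,0,0,0.1],[0,0,0,0,0,0,0.6],[0,0,0,0,0,0,0.6],[0,0,0,0,0,0,0.6],[0,0,0,0,0,0,0.6]]'; python3 -m handwheel '[[0,0,0,0,0,0,0.6],[0,0,0,0,0,0,0.6]]'; python3 d.py
```

```text
t: 11.15
ee_pos: [467.5, 188.1, 8.6]
orientation: [-3.141, 0.001, -0.001]
ft_force: [-1.3, -0.8, 5.8]
width: 53.5
grasp_force: 30.0
t: 11.4
ee_pos: [467.5, 188.1, 8.7]
orientation: [-3.141, 0.001, -0.001]
ft_force: [-2.0, -0.3, 6.0]
width: 53.7
grasp_force: 30.0
t 11.4 pos [467.5 188.1   8.7] yaw -0.0 tilt [0.001 0.   ] w 53.7 F 30.0
```

```bash
python3 -m handwheel '[[0,0,-12,0,0,0,0.6],[0,0,-25,0,0,0,0.6],[0,0,-25,0,0,0,0.6],[0,0,-20,0,0,0,0.6],[14,13,0,0,0,0,0.6],[27,26,0,0,0,0,0.6],[27,26,0,0,0,0,0.6],[27,26,0,0,0,0,0.6],[27,26,0,0,0,0,0.6],[27,26,0,0,0,0,0.6]]'; python3 -m handwheel '[[27,26,0,0,0,0,0.6],[27,26,0,0,0,0,0.6],[15,14,0,0,0,0,0.6],[0,0,0,0,0,0,0.6],[0,0,0,0,0,0,0.6]]'; python3 d.py 685.8 -21.2 11
```

```text
t: 12.65
ee_pos: [616.8, 42.8, 89.1]
orientation: [3.141, -0.001, -0.002]
ft_force: [0.6, 0.2, -1.3]
width: 53.5
grasp_force: 30.0
t: 13.28
ee_pos: [683.9, -21.2, 89.1]
orientation: [-3.141, 0.001, 0.003]
ft_force: [0.2, -0.1, -1.6]
width: 53.2
grasp_force: 30.0
t 13.28 pos [683.9 -21.2  89.1] yaw -0.001 tilt [-0.002  0.   ] w 53.2 F 30.0
tool delta [ 2.1  0.  78.1]
```

```bash
python3 -m handwheel '[[2,0,25,0,0,0,0.6],[0,0,25,0,0,0,0.6],[0,0,16,0,0,0,0.6],[0,0,6,0,0,0,0.6],[0,0,3,0,0,0,0.6],[0,0,2,0,0,0,0.6],[0,0,1,0,0,0,0.6],[0,0,0,0,0,0,0.6],[0,0,0,0,0,0,0.6]]'; python3 d.py
```

```text
t: 14.4
ee_pos: [687.3, -21.1, 12.5]
orientation: [3.142, -0.0, 0.001]
ft_force: [0.2, -0.2, -1.3]
width: 53.5
grasp_force: 30.0
t 14.4 pos [687.3 -21.1  12.5] yaw -0.0 tilt [ 0.001 -0.   ] w 53.5 F 30.0
```

```bash
python3 -m handwheel '[[0,0,1.5,0,0,0,0.6],[0,0,0,0,0,0,0.6],[0,0,0,0,0,0,0.25],[0,0,0,0,0,0,0.25],[0,0,0,0,0,0,0.25],[0,0,-10,0,0,0,0.25],[0,0,-25,0,0,0,0.25],[0,0,-25,0,0,0,0.25],[0,0,-25,0,0,0,0.25],[-12,-6,0,0,0,0,0.1]]'; python3 -m handwheel '[[-35,-18,0,0,0,0,0.1],[-35,-18,0,0,0,0,0.1],[-35,-18,0,0,0,0,0.1],[-35,-18,0,0,0,0,0.1],[-35,-18,0,0,0,0,0.1],[-20,-12,0,0,0,0,0.1],[-10,-6,0,0,0,0,0.1],[0,0,0,0,0,0,0.1],[0,0,0,0,0,0,0.1]]'; python3 d.py 468.6 93.2 8
```

```text
t: 15.65
ee_pos: [677.1, -15.2, 98.4]
orientation: [3.141, -0.001, 0.009]
ft_force: [0.5, 0.4, -0.2]
width: 72.6
grasp_force: 0.0
t: 16.77
ee_pos: [471.0, 92.8, 95.7]
orientation: [-3.141, 0.001, -0.001]
ft_force: [-0.7, 0.1, 0.4]
width: 78.9
grasp_force: 0.0
t 16.77 pos [471.   92.8  95.7] yaw -0.0 tilt [0.001 0.   ] w 78.9 F 0.0
tool delta [-2.4 -0.4 87.7]
```

```bash
python3 -m handwheel '[[-2.4,0,25,0,0,0,0.1],[0,0,25,0,0,0,0.1],[0,0,22,0,0,0,0.1],[0,0,10,0,0,0,0.1],[0,0,5,0,0,0,0.1],[0,0,0,0,0,0,0.1],[0,0,0,0,0,0,0.6],[0,0,0,0,0,0,0.6],[0,0,0,0,0,0,0.6],[0,0,0,0,0,0,0.6]]'; python3 -m handwheel '[[0,0,0,0,0,0,0.6],[0,0,0,0,0,0,0.6]]'; python3 d.py 607.8 -17.8 97
```

```text
t: 18.02
ee_pos: [468.0, 93.0, 9.1]
orientation: [-3.141, 0.0, -0.001]
ft_force: [-1.0, 1.3, 5.5]
width: 53.4
grasp_force: 30.0
t: 18.27
ee_pos: [468.0, 93.0, 9.0]
orientation: [-3.141, 0.0, -0.001]
ft_force: [-0.0, 0.2, 6.3]
width: 53.6
grasp_force: 30.0
t 18.27 pos [468.  93.   9.] yaw -0.0 tilt [0.001 0.   ] w 53.6 F 30.0
tool delta [139.9 110.8 -87.9]
```

```bash
python3 -m handwheel '[[0,0,-12,0,0,0,0.6],[0,0,-25,0,0,0,0.6],[0,0,-25,0,0,0,0.6],[0,0,-20,0,0,0,0.6],[15,12,0,0,0,0,0.6],[25,20,0,0,0,0,0.6],[30,24,0,0,0,0,0.6],[30,24,0,0,0,0,0.6],[25,20,0,0,0,0,0.6],[15,11,0,0,0,0,0.6]]'; python3 -m handwheel '[[0,0,0,0,0,0,0.6],[0,0,0,0,0,0,0.6]]'; python3 d.py 607.8 -17.8 11
```

```text
t: 19.52
ee_pos: [608.9, -19.9, 89.8]
orientation: [3.142, -0.003, -0.001]
ft_force: [-0.3, 0.5, -1.0]
width: 53.3
grasp_force: 30.0
t: 19.77
ee_pos: [606.5, -17.6, 90.1]
orientation: [-3.141, -0.0, 0.003]
ft_force: [0.6, 0.0, -0.7]
width: 53.4
grasp_force: 30.0
t 19.77 pos [606.5 -17.6  90.1] yaw 0.0 tilt [-0.002  0.   ] w 53.4 F 30.0
tool delta [ 1.5  0.2 79.1]
```

```bash
python3 -m handwheel '[[1.5,0,25,0,0,0,0.6],[0,0,25,0,0,0,0.6],[0,0,16,0,0,0,0.6],[0,0,6,0,0,0,0.6],[0,0,3,0,0,0,0.6],[0,0,2,0,0,0,0.6],[0,0,1.5,0,0,0,0.6],[0,0,0,0,0,0,0.6],[0,0,0,0,0,0,0.6]]'; python3 d.py
```

```text
t: 20.9
ee_pos: [609.4, -18.1, 12.4]
orientation: [3.142, -0.0, 0.001]
ft_force: [-0.6, 0.2, -1.3]
width: 53.2
grasp_force: 30.0
t 20.9 pos [609.4 -18.1  12.4] yaw -0.0 tilt [ 0. -0.] w 53.2 F 30.0
```

```bash
python3 -m handwheel '[[0,0,1.2,0,0,0,0.6],[0,0,0,0,0,0,0.6],[0,0,0,0,0,0,0.25],[0,0,0,0,0,0,0.25],[0,0,0,0,0,0,0.25],[0,0,-10,0,0,0,0.25],[0,0,-25,0,0,0,0.25],[0,0,-25,0,0,0,0.25],[0,0,-25,0,0,0,0.25],[0,0,-10,0,0,0,0]]'; python3 -m handwheel '[[4,25,0,0,0,0,0],[5,35,0,0,0,0,0],[6,40,0,0,0,0,0],[6,35,0,0,0,0,0],[4,20,0,0,0,0,0],[0,9,0,0,0,0,0],[0,0,0,0,0,0,0],[0,0,0,0,0,0,0]]'; python3 d.py 634.7 -182.6 13.2
```

```text
t: 22.15
ee_pos: [610.2, -18.1, 108.1]
orientation: [3.141, -0.0, 0.005]
ft_force: [0.2, -0.0, 0.7]
width: 72.5
grasp_force: 0.0
t: 23.15
ee_pos: [633.9, -181.0, 105.9]
orientation: [-3.141, -0.001, 0.001]
ft_force: [0.1, 0.1, -0.5]
width: 87.9
grasp_force: 0.0
t 23.15 pos [ 633.9 -181.   105.9] yaw 0.001 tilt [-0.001  0.   ] w 87.9 F 0.0
tool delta [ 0.8  1.6 92.7]
```

```bash
python3 -m handwheel '[[0.8,1.6,25,0,0,0,0],[0,0,25,0,0,0,0],[0,0,22,0,0,0,0],[0,0,14,0,0,0,0],[0,0,6,0,0,0,0],[0,0,0.5,0,0,0,0],[0,0,0,0,0,0,0.7],[0,0,0,0,0,0,0.7],[0,0,0,0,0,0,0.7],[0,0,0,0,0,0,0.7]]'; python3 -m handwheel '[[0,0,0,0,0,0,0.7],[0,0,0,0,0,0,0.7],[0,0,0,0,0,0,0.7]]'; python3 d.py 532.4 374.5 100
```

```text
t: 24.4
ee_pos: [635.1, -183.7, 13.7]
orientation: [3.141, -0.0, 0.001]
ft_force: [-0.1, 0.2, -0.6]
width: 51.3
grasp_force: 0.0
t: 24.78
ee_pos: [634.9, -183.6, 13.5]
orientation: [-3.142, 0.0, 0.0]
ft_force: [0.4, 1.1, 1.4]
width: 37.7
grasp_force: 30.0
t 24.77 pos [ 634.9 -183.6   13.5] yaw -0.0 tilt [-0.  0.] w 37.7 F 30.0
tool delta [-102.7 -558.1  -86.4]
```

```bash
python3 -m handwheel '[[0,0,-12,0,0,0,0.7],[0,0,-25,0,0,0,0.7],[0,0,-25,0,0,0,0.7],[0,0,-25,0,0,0,0.7],[-4,-20,0,0,0,0,0.7],[-7,-35,0,0,0,0,0.7],[-7,-40,0,0,0,0,0.7],[-7,-40,0,0,0,0,0.7],[-7,-40,0,0,0,0,0.7],[-7,-40,0,0,0,0,0.7]]'; python3 -m handwheel '[[-7,-40,0,0,0,0,0.7],[-7,-40,0,0,0,0,0.7],[-7,-40,0,0,0,0,0.7],[-7,-40,0,0,0,0,0.7],[-7,-40,0,0,0,0,0.7],[-7,-40,0,0,0,0,0.7],[-7,-40,0,0,0,0,0.7],[-7,-35,0,0,0,0,0.7],[-5,-20,0,0,0,0,0.7],[0,-8,0,0,0,0,0.7]]';  python3 -m handwheel '[[0,0,0,0,0,0,0.7],[0,0,0,0,0,0,0.7]]'; python3 d.py 532.4 374.5 15.8
```

```text
t: 26.02
ee_pos: [594.2, 33.7, 99.4]
orientation: [-3.141, -0.0, 0.003]
ft_force: [0.5, -0.1, -1.1]
width: 37.6
grasp_force: 30.0
t: 27.28
ee_pos: [533.7, 375.1, 99.8]
orientation: [3.141, 0.002, -0.002]
ft_force: [0.5, -0.2, -0.7]
width: 37.1
grasp_force: 30.0
t: 27.52
ee_pos: [535.3, 373.2, 100.4]
orientation: [3.141, -0.002, -0.001]
ft_force: [0.7, -0.5, -1.0]
width: 37.4
grasp_force: 30.0
t 27.52 pos [535.3 373.2 100.4] yaw -0.001 tilt [-0. -0.] w 37.4 F 30.0
tool delta [-2.8 -1.3 84.6]
```

```bash
python3 -m handwheel '[[-2.8,-1.3,25,0,0,0,0.7],[0,0,25,0,0,0,0.7],[0,0,18,0,0,0,0.7],[0,0,8,0,0,0,0.7],[0,0,4,0,0,0,0.7],[0,0,2,0,0,0,0.7],[0,0,2,0,0,0,0.7],[0,0,0,0,0,0,0.7],[0,0,0,0,0,0,0.7]]'; python3 d.py
```

```text
t: 28.65
ee_pos: [532.4, 375.8, 16.8]
orientation: [-3.141, 0.0, -0.0]
ft_force: [0.7, -0.2, -0.9]
width: 36.9
grasp_force: 30.0
t 28.65 pos [532.4 375.8  16.8] yaw -0.0 tilt [0. 0.] w 36.9 F 30.0
```

```bash
python3 -m handwheel '[[0,0,1.2,0,0,0,0.7],[0,0,0,0,0,0,0.7],[0,0,0,0,0,0,0.3],[0,0,0,0,0,0,0.3],[0,0,0,0,0,0,0.3],[0,0,0,0,0,0,0.3],[0,0,-10,0,0,0,0.3],[0,0,-25,0,0,0,0.3],[0,0,-25,0,0,0,0.3],[0,0,-25,0,0,0,0.3]]'; python3 -m handwheel '[[0,25,0,0,0,0,0],[-4,40,0,0,0,0,0],[-4,40,0,0,0,0,0],[-4,40,0,0,0,0,0],[-4,40,0,0,0,0,0],[-4,40,0,0,0,0,0],[-4,40,0,0,0,0,0],[-4,40,0,0,0,0,0],[-4,40,0,0,0,0,0],[-4,40,0,0,0,0,0]]';  python3 -m handwheel '[[-4,40,0,0,0,0,0],[-4,40,0,0,0,0,0],[-4,40,0,0,0,0,0],[-4,40,0,0,0,0,0],[0,35,0,0,0,0,0],[0,17,0,0,0,0,0],[0,0,0,0,0,0,0],[0,0,0,0,0,-0.18,0],[0,0,0,0,0,-0.18,0],[0,0,0,0,0,-0.18,0]]'; python3 -m handwheel '[[0,0,0,0,0,-0.18,0],[0,0,0,0,0,-0.07,0],[0,0,0,0,0,0,0],[0,0,0,0,0,0,0]]'; python3 d.py 480.7 -221.3 9
```

```text
t: 29.9
ee_pos: [532.4, 375.7, 101.8]
orientation: [-3.141, 0.0, -0.001]
ft_force: [0.3, 0.5, -0.8]
width: 61.4
grasp_force: 0.0
t: 31.15
ee_pos: [494.3, -11.5, 99.6]
orientation: [3.141, -0.001, -0.003]
ft_force: [0.6, -0.0, -0.2]
width: 87.5
grasp_force: 0.0
t: 32.4
ee_pos: [479.6, -219.8, 100.0]
orientation: [-3.024, -0.848, 0.001]
ft_force: [0.4, 0.5, -0.4]
width: 88.2
grasp_force: 0.0
t: 32.9
ee_pos: [480.0, -220.5, 100.2]
orientation: [-2.9, -1.208, 0.0]
ft_force: [-0.1, 0.2, -0.2]
width: 87.8
grasp_force: 0.0
t 32.9 pos [ 480.  -220.5  100.2] yaw 0.789 tilt [-0.  0.] w 87.8 F 0.0
tool delta [-0.   1.1 91.2]
```

```bash
python3 -m handwheel '[[0,1,25,0,0,0,0],[0,0,25,0,0,0,0],[0,0,22,0,0,0,0],[0,0,12,0,0,0,0],[0,0,6,0,0,0,0],[0,0,0,0,0,0,0],[0,0,0,0,0,0,0.65],[0,0,0,0,0,0,0.65],[0,0,0,0,0,0,0.65],[0,0,0,0,0,0,0.65]]'; python3 -m handwheel '[[0,0,0,0,0,0,0.65],[0,0,0,0,0,0,0.65],[0,0,0,0,0,0,0.65]]'; python3 d.py 505.3 -354.1 95
```

```text
t: 34.15
ee_pos: [480.9, -222.1, 10.5]
orientation: [2.9, 1.208, 0.0]
ft_force: [-0.0, -0.4, 0.1]
width: 51.1
grasp_force: 0.0
t: 34.52
ee_pos: [480.9, -222.1, 10.4]
orientation: [2.9, 1.209, 0.0]
ft_force: [-1.5, -0.2, 1.8]
width: 41.8
grasp_force: 30.0
t 34.52 pos [ 480.9 -222.1   10.4] yaw 0.79 tilt [ 0. -0.] w 41.8 F 30.0
tool delta [-76.6 110.3 -84.6]
```

```bash
python3 -m handwheel '[[0,0,-12,0,0,0,0.65],[0,0,-25,0,0,0,0.65],[0,0,-25,0,0,0,0.65],[0,0,-18,0,0,0,0.65],[-10,15,0,0,0,0,0.65],[-20,28,0,0,0,0,0.65],[-20,28,0,0,0,0,0.65],[-16,24,0,0,0,0,0.65],[-10,15,0,0,0,0,0.65],[0,0,0,0,0,0,0.65]]'; python3 -m handwheel '[[0,0,0,0,0,0,0.65],[0,0,0,0,0,0,0.65]]'; python3 d.py 505.3 -354.1 12.7
```

```text
t: 35.78
ee_pos: [505.3, -354.6, 89.5]
orientation: [-2.9, -1.206, 0.0]
ft_force: [-0.5, 0.2, -1.7]
width: 41.7
grasp_force: 30.0
t: 36.02
ee_pos: [505.2, -352.4, 90.1]
orientation: [-2.899, -1.21, 0.001]
ft_force: [0.1, -0.1, -0.7]
width: 41.6
grasp_force: 30.0
t 36.02 pos [ 505.2 -352.4   90.1] yaw 0.791 tilt [-0.001  0.001] w 41.6 F 30.0
tool delta [-1.1  1.3 77.4]
```

```bash
python3 -m handwheel '[[-1,1,25,0,0,0,0.65],[0,0,25,0,0,0,0.65],[0,0,14,0,0,0,0.65],[0,0,7,0,0,0,0.65],[0,0,3,0,0,0,0.65],[0,0,2,0,0,0,0.65],[0,0,1.2,0,0,0,0.65],[0,0,0,0,0,0,0.65],[0,0,0,0,0,0,0.65]]'; python3 d.py
```

```text
t: 37.15
ee_pos: [505.6, -355.0, 13.3]
orientation: [2.9, 1.208, 0.0]
ft_force: [-0.4, -0.2, 0.3]
width: 41.9
grasp_force: 30.0
t 37.15 pos [ 505.6 -355.    13.3] yaw 0.79 tilt [ 0. -0.] w 41.9 F 30.0
```

```bash
python3 -m handwheel '[[0,0,0.5,0,0,0,0.65],[0,0,0,0,0,0,0.65],[0,0,0,0,0,0,0.3],[0,0,0,0,0,0,0.3],[0,0,0,0,0,0,0.3],[0,0,0,0,0,0,0.3],[0,0,-10,0,0,0,0.3],[0,0,-25,0,0,0,0.3],[0,0,-30,0,0,0,0.3],[0,0,-40,0,0,0,0.3]]'; python3 -m handwheel '[[-40,10,-20,0,0,0,0.3],[-40,10,-10,0,0,0,0.3],[-40,10,0,0,0,0,0.3],[-40,10,0,0,0,0,0.3],[-40,10,0,0,0,0,0.3],[0,0,0,0,0,0,0.3],[0,0,0,0,0,0,0.3]]'
python3 - <<'E'
from workcell import viewer
import cv2
f=cv2.convertScaleAbs(viewer.get_image("top")["frame"],alpha=1.8)
cv2.imwrite("pics/t2.png",cv2.resize(f[130:270,120:440],None,fx=2.5,fy=2.5,interpolation=cv2.INTER_CUBIC))
f=cv2.convertScaleAbs(viewer.get_image("scene")["frame"],alpha=1.2)
cv2.imwrite("pics/s2.png",cv2.resize(f[160:310,120:450],None,fx=2.4,fy=2.4,interpolation=cv2.INTER_CUBIC))
E
```

```text
t: 38.4
ee_pos: [505.0, -354.5, 118.5]
orientation: [-2.899, -1.208, 0.001]
ft_force: [-0.4, -0.2, 0.5]
width: 61.4
grasp_force: 0.0
t: 39.28
ee_pos: [400.2, -531.6, 147.8]
orientation: [-2.9, -1.208, -0.0]
ft_force: [-0.2, 0.5, -0.2]
width: 61.1
grasp_force: 0.0
```

View pics/t2.png

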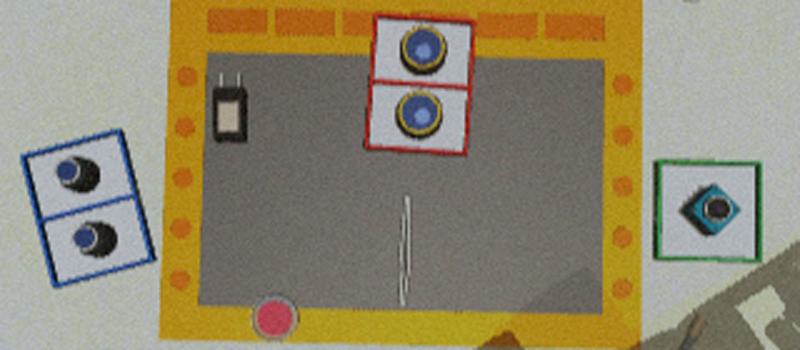

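View pics/s2.png

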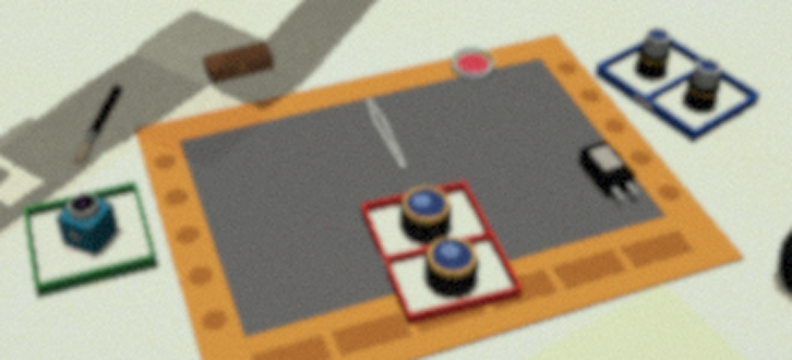

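The final views show both lenses in the red bays at (423,48) and (419,115), and both eyepieces upright in the blue bays. The camera is in the green tray at (715,210). The adapter and dish are where they were.

```bash
python3 -c "
from workcell import ctrl
print(ctrl.close_job())"
```

```text
the job is handed in; nothing more can be done
None
```

I handed the job in at about 39 s of the 128 s limit, and the hand-in call returned no verdict: the final pictures show both eyepieces in the blue bays, both lenses in the red bays and the camera in the green tray, all upright, with the adapter and dish untouched.

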